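# Shut and latch the cassette carrier in its storage dock

### The arm

A 6-joint arm with a two-finger parallel gripper is mounted at the origin on a cart in front of the work surface, level with it; the furniture and walls round the work are solid. World frame = base frame: x ahead of the robot, y to its left, z up, the work surface at z = 0. Lengths are in m, angles in rad, forces in N, time in s.
With the tool pointing down it reaches from about 0.15 to 0.775 m from the base axis. Payload 6.1 kg.
Tool frame: the origin (TCP) lies at the very end of the fingers, on their centre line; the grasp point (between the pads) lies 19 mm behind it; z points along the fingers, y is the line along which they close (so a half turn about z gives the same grasp; the last joint's range is limited). The gripper opens to 85 mm and grips with 20 to 120 N. Pads are 22 mm wide; open, the fingers measure 114 mm over their backs; the gripper's body (76 mm by 85 mm) begins 54 mm behind the grasp point. The pads swing forward as they close: fully open they stand 13 mm farther back than shut.
Start: joints at [1.339, 0.126, -0.04, 1.405, 0, 1.571], TCP at [0.121, 0.511, 0.207] pointing down, gripper open.
Joint ranges: [-2.72, 2.72], [-0.95, 1.95], [-1.27, 1.35], [-1.78, 2.02], [-1.46, 1.47], [-3.14, 3.14]. Speed limits (rad/s): [2.39, 2.39, 3.01, 3.14, 3.14, 3.14].

### API

Orientations are given as a rotation vector (axis times angle).
In Python, from bench import * gives the robot as it stands.
- The arm moves only by the tool send_rows, never from a script. Its argument "plan" is a list of rows, each a list of 2 entries, a list of its own where there are three numbers: the shift along the tool's x, y, z in mm, then the turn, a rotation vector about the tool's x, y, z in rad. In form: [[[tx, ty, tz], [ax, ay, az]], ...]. A call has 1 to 5 rows; each row is the pose to reach, as a shift and turn from the pose commanded when the call began, along the tool's axes at that moment; what a row does not reach only later rows make up. A row lasts 1/12 s, in which the tool goes at most 41.7 mm and 7.16 degrees, less where a joint would pass 70% of its speed; a pose out of reach is approached as far as the arm can. A call with a gripper value outside its range is refused whole. "gripper" is the opening, from 0 (shut) to 1 (fully open), set as the call begins (left out, the last holds). The fingers move at their own pace and stop on an object; "squeeze" is the grip in N (left out, the last holds). Time passes only in rows, so rows that repeat a pose let the fingers close. It gives the time, the measured TCP pose, the force, the opening and the grip force at its end, in the units of the state.
- get_state(): the state, without advancing time (a new reading comes with each control period).
- capture(name): name is "scene" or "top"; returns the picture (480x640x3 uint8, blue, green, red); there is no depth.
- get_calibration(name): a dict with "fov_y" (degrees; the focal length in pixels is half the picture's height over the tangent of half this angle, whatever the lens; pixels are square), "cx", "cy" (the principal point, pixels), "pose" (4x4, takes a point from camera to world coordinates). Camera axes: x right, y up, looking along -z (the intrinsics and any distortion apply to the point x, -y, -z); pixel columns grow to the right and rows downward; lengths in m; the calibration is good to about 2 mm. A picture is of the moment at which its call begins. get_calibration takes no time and is no camera call.
- sign_off(): hands the job in; it is judged then, once.
The state is a dict: "time": time; "qpos": joint angles; "dq": joint speeds; "joint_torque": joint torques, N m; "eef_pos": TCP position; "tool_rot": TCP orientation; "force": force on the tool from outside, world axes, zero at the start; "wrist_torque": the same for the moment, N m; "gripper_width": finger opening in m; "gripper_force": force on a finger pad.
Only numpy, scipy, OpenCV 4.12 (cv2) and the standard library are available. Lean on these libraries where they do the work, as an engineer would, in place of code of your own. Each camera call takes 0.05 s, during which the arm holds its last target. There are 200 camera calls.

### The job

Shut the blue cassette carrier into its grey dock and latch it: take the latch bar by its red ball grip, lift it so that its nose clears the white striker block, push the carrier in gently against the sprung bumpers, and let the nose down until it lies fully in the catch behind the striker, then let go. The strike block is adjustable and sits a little differently each time, so feel for the place where the bar can drop; never ram the carrier, and keep the cassettes in it and the other things on the bench undisturbed.

Things in the scene. Friction and masses are not known exactly. Their poses are not given: they have to be found in the camera images.
- dock: Grey fixed dock: base plate 288 x 124 x 6 mm, from x = -150 to +138 mm, with two aluminium rails that guide and hold down the carrier. Origin at the underside on the centre line. x axis: direction in which the carrier is pushed in; y left, z up. A white strike block stands across its far end. A tall microtome (about 300 mm) stands on the bench to the left, from x = 0.45 m on.
- strike_middle (a point): Point fixed to the dock (x 87, z 46 mm): middle setting of the white strike block, 96 mm wide, tops 45 to 46 mm above the bench. Along x it has a striker lip 20 mm thick (steel cap), a catch slot 12.5 mm long, a back wall 20 mm thick. The rear face of the lip lies at this point in x, but the block is clamped up to 12 mm either way: this is not measured.
- bumper_middle (a point): Point fixed to the dock (x 52, z 38 mm): middle setting of the faces of two sprung black bumpers on the strike block (y +30 and -30 mm), shifted with it. They resist with 1.5 N per mm together and bottom out after 7.5 mm. The nose can drop when they are pressed in by 3 to 6 mm (4.5 to 9 N); less, it lands on the lip; more, on the back wall. Latched they hold the nose against the lip.
- carrier: Blue tray 150 x 96 x 42 mm, about 0.4 kg, loose in the dock's rails with 2 mm play, at first pulled out to -x. Origin at the centre of its underside, 6 mm above the bench, axes as the dock's. Slides with 1 to 4 N of friction. Its far wall is at x = 75 mm. Latched, its origin is at dock x = -20 mm, plus or minus 12 as the strike is set, plus up to 4 play. Contact forces on the dock over 40 N are too much.
- latch_bar (a joint): Angle of the steel latch bar: 0 level (down), positive far end up, to 0.7. 12 wide, 11 high, pivots about carrier y at carrier x 0, z 50 mm; 70 g, falls by its weight. Its far end has a nose 8 mm thick (107 to 115 mm from the pivot) down to 24 mm below the pivot, rounded below, 14 mm lower than the lip's top; it clears the lip above 0.15. Lying on lip or back wall it stays above 0.1.
- latch_ball (a point): Centre of the red ball grip on the latch bar: 24 mm in diameter, 55 mm from the pivot on the bar's centre line, 56 mm above the bench when the bar is level. Grip it across y, from above, with 20 to 30 N; the bar can then turn between the fingers. The tray beneath it is open, cassette tops 27 mm above the bench.
- cassette_1: Yellow tissue cassette with a wax block, 28 x 40 x 13 mm, lying loose in the carrier's far left part; origin at the centre of its underside.
- cassette_2: Pink tissue cassette, 28 x 40 x 13 mm, loose in the carrier's far right part; origin at the centre of its underside.
- cassette_3: Light blue tissue cassette, 28 x 40 x 13 mm, loose in the carrier's near left part; origin at the centre of its underside.
- stain_bottle: Purple bottle with a white cap, 47 x 47 x 92 mm, standing on the bench, to be left alone; origin at the centre of its underside.
- timer: White bench timer, 62 x 62 x 23 mm, lying on the bench, to be left alone; origin at the centre of its underside.
- petri_dish: Clear shallow dish, 64 mm in diameter, 17 mm high, on the bench, to be left alone; origin at the centre of its underside.
Mind the look-alikes: they are no part of the job. What is shaped like the cassette_1 but green or purple is not meant.

How it is judged:
On the way, in this order (a step that is already met when the one before it is completed fails the run):
1. the latch bar is lifted clear (above 0.12 rad) while the carrier is still short of the catch (value of joint latch_bar above 0.12 rad and x of carrier in the frame of dock below -0.034 m), for 0.1 s.
2. the carrier is pushed in with the bar held up over the striker (above 0.1 rad) (value of joint latch_bar above 0.1 rad and x of carrier in the frame of dock above -0.033 m), for 0.1 s.
At the end, for the whole second after the job is handed in: The latch bar lies down (below 0.04 rad) with the carrier pushed in (its origin beyond dock x = -34 mm), which is possible only with the nose in the catch; the carrier is at rest and the three cassettes are still in it (value of joint latch_bar below 0.04 rad and x of carrier in the frame of dock above -0.034 m and linear speed of carrier below 0.01 m/s and horizontal distance between each of cassette_1, cassette_2, cassette_3 and carrier below 0.075 m); the robot touches nothing.
It fails at once if carrier or latch rammed or forced against the dock with more than 40 N (all their contact forces added up, with some 5 N of weight) (contact force between carrier and dock above 40 N).
It fails at once if a cassette spilled from the carrier (z of any of cassette_1, cassette_2, cassette_3 in the frame of carrier above 0.04 m).
It fails at once if bottle, timer or dish moved by more than 20 mm (distance of any of stain_bottle, timer, petri_dish from where it was at the start of the episode above 0.02 m).
It also fails if it takes over 61 s, if anything falls off the work surface, if the arm or the gripper's body presses on something with over 40 N, if the wrist force passes 120 N, or if a joint passes its speed limit or range.

## Working session

There is one attempt and no reset: what is moved stays moved. The work goes in short steps, Python scripts to look and compute and a tool call to move; the robot and the scene stay as the last step left them, time stands still between calls to the robot, and variables do not carry over. Pictures are saved under pics/ and viewed, at most 10 in all, crops included, and the job is handed in when it is done.

Besides the shell and the picture viewer there is one more tool, called after ">>>" as name(argument=value, ...) on one line, values as JSON. send_rows: Moves the arm, as the interface text tells. Its arguments: {"type":"object","properties":{"plan":{"type":"array","items":{"type":"array"}},"gripper":{"type":"number"},"squeeze":{"type":"number"}},"required":["plan"]}

```bash
mkdir -p pics
python3 - <<'E'
from bench import *
import cv2
for n in ("scene","top"):
    cv2.imwrite(f"pics/{n}0.png",capture(n)); c=get_calibration(n); print(n,{k:(v.tolist() if hasattr(v,'tolist') else v) for k,v in c.items()})
s=get_state();print(s)
E
```

```text
scene {'fov_y': 50.881854590146744, 'cx': 320.78954349617345, 'cy': 243.1773446039932, 'pose': [[-0.989656963321346, -0.07394170201430135, 0.12292973461616366, 0.7539360209367978], [0.14186795308829694, -0.6315464722491628, 0.7622483435706333, 0.9260086087262352], [0.02127390035016938, 0.7718041708185217, 0.635504321835049, 0.8614125187371655], [0.0, 0.0, 0.0, 1.0]]}
top {'fov_y': 57.18811287557067, 'cx': 320.7867594297812, 'cy': 235.7484143606666, 'pose': [[-0.011474204899361684, 0.9881603115825719, -0.15299523271972204, 0.47343570413166736], [-0.999927040794476, -0.01191675561673931, -0.001975860210990953, -0.04190854656895639], [-0.003775673440583512, 0.15296139888418042, 0.9882249514869904, 0.9548599382047703], [0.0, 0.0, 0.0, 1.0]]}
{'time': 0.1, 'qpos': array([ 1.33899941e+00,  1.26325228e-01, -4.04718136e-02,  1.40539463e+00,
       -1.85482414e-05,  1.57079464e+00]), 'dq': array([ 7.54049176e-04, -1.63007624e-03,  3.54735499e-03,  3.13886872e-04,
        4.20490144e-04, -4.99290598e-05]), 'joint_torque': array([-3.39656626e-04, -4.36903453e+01,  3.53606057e+01,  1.35390324e-02,
       -5.88015882e-05,  1.45922792e-05]), 'eef_pos': array([0.12052409, 0.51058386, 0.20671956]), 'tool_rot': array([-3.63271888e-01, -3.12037420e+00,  2.18036465e-03]), 'force': array([ 0.47083087,  0.02607272, -0.62607025]), 'wrist_torque': array([ 0.05266448, -0.00607744,  0.0427375 ]), 'gripper_force': 0.0, 'gripper_width': 0.08522422039468597}
```

View pics/top0.png

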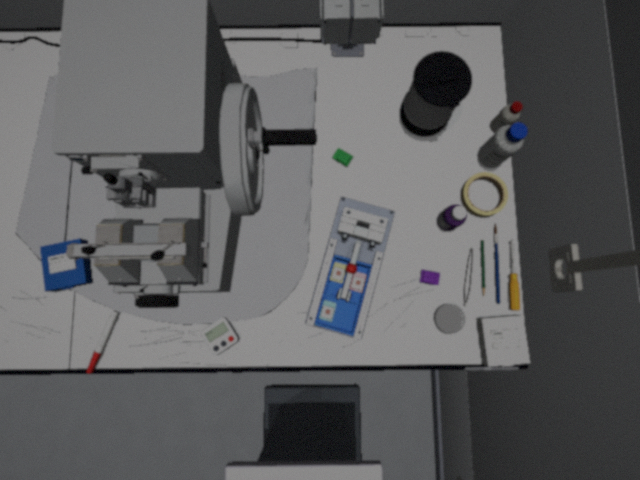

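View pics/scene0.png

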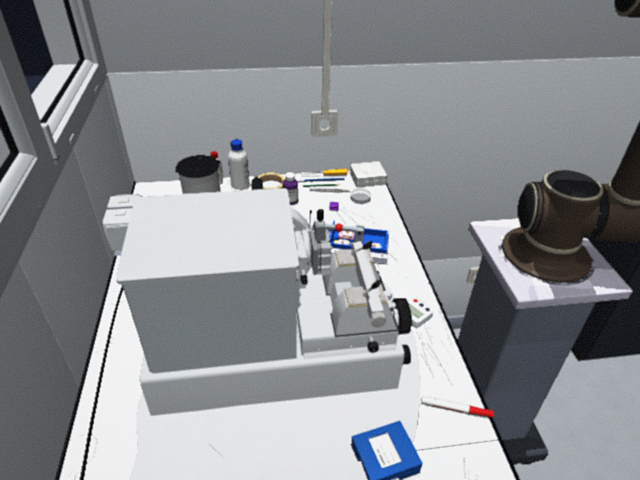

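Top view: dock around (350,268) tilted slightly, with the red ball at (351,268), strike block near (362,225), timer (221,336), purple bottle (453,216), dish (450,318). Things that could pass for the red ball: bottle cap (516,107), red pen (95,360), timer buttons (230,338). The ball on the bar in the blue tray at (351,268) fits the description; I'll check it in a crop.

```bash
cat > h.py <<'E'
from bench import *
import cv2, numpy as np
from scipy.spatial.transform import Rotation as R
def cal(n):
    c=get_calibration(n); f=240/np.tan(np.radians(c["fov_y"])/2); return c,f,np.array(c["pose"])
def at_z(n,u,v,z):
    c,f,P=cal(n); d=P[:3,:3]@np.array([(u-c["cx"])/f,-(v-c["cy"])/f,-1]); o=P[:3,3]; return o+d*(z-o[2])/d[2]
def px(n,p):
    c,f,P=cal(n); q=P[:3,:3].T@(np.array(p)-P[:3,3]); return np.array([c["cx"]+f*q[0]/-q[2], c["cy"]-f*q[1]/-q[2]])
E
python3 - <<'E'
from h import *
im=cv2.imread("pics/top0.png")
c=cv2.resize(im[190:345,295:405],None,fx=5,fy=5,interpolation=cv2.INTER_CUBIC)[:,:]
c=cv2.resize(im[192:342,295:405],None,fx=4,fy=4,interpolation=cv2.INTER_CUBIC)
cv2.imwrite("pics/crop0.png",c)
c0=get_calibration("top");print(c0.keys())
E
```

```text
dict_keys(['fov_y', 'cx', 'cy', 'pose'])
```

View pics/crop0.png

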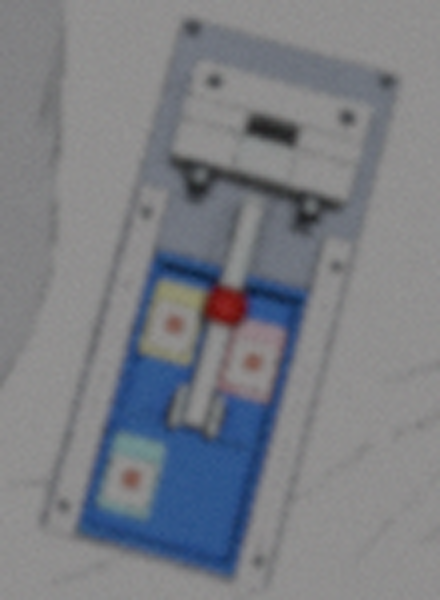

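The crop shows the red ball on the bar at (226,305), i.e. full-picture (351.5,268.3), with the yellow and pink cassettes beside it: right target. Dock corners at crop (190,20),(395,75),(265,590),(45,530), slot in the strike at (273,130).

Run:
```python
from h import *
f=lambda a,b,z: at_z("top",295+a/4,192+b/4,z)
FL,FR,NR,NL=[f(a,b,.006)for a,b in((186,18),(398,75),(268,592),(42,528))]
n=np.linalg.norm
print(FL,FR,NR,NL,"len",n(FL-NL),n(FR-NR),"wid",n(FL-FR),n(NL-NR))
ball=f(226,305,.056); print("ball",ball)
X=(FL-NL)+(FR-NR); yaw=np.arctan2(X[1],X[0]); print("yaw",yaw, "from width",np.arctan2(*(FL-FR)[[1,0]])-np.pi/2,np.arctan2(*(NL-NR)[[1,0]])-np.pi/2)
x=np.array([np.cos(yaw),np.sin(yaw),0]);y=np.array([-x[1],x[0],0])
C=(FL+FR+NR+NL)/4; O=C+x*.006; O[2]=0; print("dock O",O)
loc=lambda p:((p-O)@x*1e3,(p-O)@y*1e3)
for nme,a,b,z in(("ball",226,305,.056),("barfar",253,200,.056),("barnear",195,430,.056),("slot",273,130,.045),("liptopL",175,155,.045),("liptopR",343,203,.045),("backL",198,60,.045),("backR",368,106,.045),("trayNL",82,535,.048),("trayNR",236,577,.048),("trayFL",157,255,.048),("trayFR",305,297,.048)):
    print(nme,np.round(loc(f(a,b,z)),1))
s=get_state(); print(R.from_rotvec(s["tool_rot"]).as_matrix().round(3))
```

```text
[ 0.70758282 -0.08680905  0.006     ] [ 0.67399515 -0.2027067   0.006     ] [ 0.3974659  -0.12412713  0.006     ] [ 0.43183173 -0.00550889  0.006     ] len 0.28748631492420484 0.2874772500979708 wid 0.12066647082918501 0.12349614171235661
ball [ 0.54468775 -0.10205076  0.056     ]
yaw -0.2817870594889647 from width -0.28207719085578464 -0.28199714047963687
dock O [ 0.55848226 -0.10645638  0.        ]
ball [-14.5   0.4]
barfar [41.5  0.9]
barnear [-79.7  -0.7]
slot [81.9 -0.2]
liptopL [55.4 45.8]
liptopR [ 54.2 -45.2]
backL [107.7  47.4]
backR [107.6 -45.1]
trayNL [-145.4   40.3]
trayNR [-144.7  -39.9]
trayFL [ 1.8 41.1]
trayFR [  1.1 -38.1]
[[-0.973  0.23  -0.   ]
 [ 0.23   0.973 -0.001]
 [-0.    -0.001 -1.   ]]
```

```bash
cat >> h.py <<'E'
YAW=-0.2818; DO=np.array([.55848,-.10646,0])
DX=np.array([np.cos(YAW),np.sin(YAW),0]);DY=np.array([-DX[1],DX[0],0])
TR=np.column_stack([-DX,DY,[0,0,-1]])
def rep():
    s=get_state(); M=R.from_rotvec(s["tool_rot"]).as_matrix(); d=s["eef_pos"]-DO
    print("t",round(s["time"],2),"dock tcp mm",np.round([d@DX*1e3,d@DY*1e3,d[2]*1e3],1),"rotvec to target (tool)",R.from_matrix(M.T@TR).as_rotvec().round(4),"q",s["qpos"].round(2),"F dock",np.round([s["force"]@DX,s["force"]@DY,s["force"][2]],2),"w",round(s["gripper_width"],4),"gf",round(s["gripper_force"],1))
    return s,M
E
python3 - <<'E'
from h import *
s,M=rep()
for p in((.40,-.06,.2),):print((M.T@(np.array(p)-s["eef_pos"])*1e3).round())
E
```

```text
t 0.1 dock tcp mm [-592.3  470.9  206.7] rotvec to target (tool) [-0.0014  0.0001  0.05  ] q [ 1.34  0.13 -0.04  1.41 -0.    1.57] F dock [ 0.45  0.16 -0.63] w 0.0852 gf 0.0
[-403. -491.    7.]
```

>>> send_rows(plan=[[[-25, -31, 0], [0, 0, 0.05]], [[-50, -62, 0], [0, 0, 0.05]], [[-75, -93, 0], [0, 0, 0.05]], [[-100, -124, 0], [0, 0, 0.05]], [[-125, -155, 0], [0, 0, 0.05]]], gripper=0.5, squeeze=25)

```text
time: 0.52
eef_pos: [0.2067, 0.3295, 0.2069]
tool_rot: [-0.439, -3.111, 0.001]
force: [0.7, 0.2, 1.3]
gripper_width: 0.0428
gripper_force: 0.0
```

```bash
python3 -c "from h import *;rep()"
```

```text
t 0.52 dock tcp mm [-459.1  321.   206.9] rotvec to target (tool) [-0.0007  0.      0.0011] q [ 1.01 -0.13 -0.3   1.41 -0.    1.29] F dock [0.66 0.37 1.28] w 0.0428 gf 0.0
```

>>> send_rows(plan=[[[-26, -30, 0], [0, 0, 0]], [[-52, -60, 0], [0, 0, 0]], [[-78, -90, 0], [0, 0, 0]], [[-104, -120, 0], [0, 0, 0]], [[-130, -150, 0], [0, 0, 0]]])

```text
time: 0.93
eef_pos: [0.2898, 0.1493, 0.2073]
tool_rot: [0.44, 3.11, 0.0]
force: [0.9, -0.0, 0.6]
gripper_width: 0.0429
gripper_force: 0.0
```

>>> send_rows(plan=[[[-26, -30, 0], [0, 0, 0]], [[-52, -60, 0], [0, 0, 0]], [[-78, -90, 0], [0, 0, 0]], [[-104, -120, 0], [0, 0, 0]], [[-130, -150, 0], [0, 0, 0]]])

```text
time: 1.35
eef_pos: [0.373, -0.0312, 0.2074]
tool_rot: [0.442, 3.11, 0.0]
force: [0.6, 1.4, -0.0]
gripper_width: 0.0427
gripper_force: 0.0
```

```bash
python3 -c "from h import *;rep()"
```

```text
t 1.35 dock tcp mm [-199.1   20.7  207.4] rotvec to target (tool) [ 0.0002  0.0003 -0.0006] q [-0.08 -0.16 -0.32  1.41  0.    0.2 ] F dock [ 0.2   1.52 -0.  ] w 0.0427 gf 0.0
```

>>> send_rows(plan=[[[-36, -4, 10], [0, 0, 0]], [[-72, -8, 22], [0, 0, 0]], [[-110, -12, 36], [0, 0, 0]], [[-147, -15, 52], [0, 0, 0]], [[-182, -17, 70], [0, 0, 0]]])

```text
time: 1.77
eef_pos: [0.5448, -0.0974, 0.1365]
tool_rot: [0.443, 3.11, -0.0]
force: [0.0, -0.3, 1.4]
gripper_width: 0.0428
gripper_force: 0.0
```

>>> send_rows(plan=[[[0, 0, 15], [0, 0, 0]], [[0, 0, 30], [0, 0, 0]], [[0, 0, 30], [0, 0, 0]]])

```text
time: 2.02
eef_pos: [0.5412, -0.0959, 0.1031]
tool_rot: [-0.441, -3.103, -0.0]
force: [-1.4, 0.4, -0.1]
gripper_width: 0.0428
gripper_force: 0.0
```

Run:
```python
from h import *
rep(); im=capture("top"); s=capture("scene")
a=cv2.resize(im[192:342,295:405],None,fx=4,fy=4,interpolation=cv2.INTER_CUBIC)
b=cv2.resize(s[180:280,280:360],None,fx=4,fy=4,interpolation=cv2.INTER_CUBIC)
b=cv2.copyMakeBorder(b,0,200,0,0,cv2.BORDER_CONSTANT)
cv2.imwrite("pics/two1.png",np.hstack([a,b]))
```

```text
t 2.02 dock tcp mm [-19.5   5.3 103.1] rotvec to target (tool) [-0.0007 -0.007  -0.0004] q [-0.18  0.2  -0.18  1.2   0.    0.11] F dock [-1.46  0.02 -0.06] w 0.0428 gf 0.0
```

View pics/two1.png

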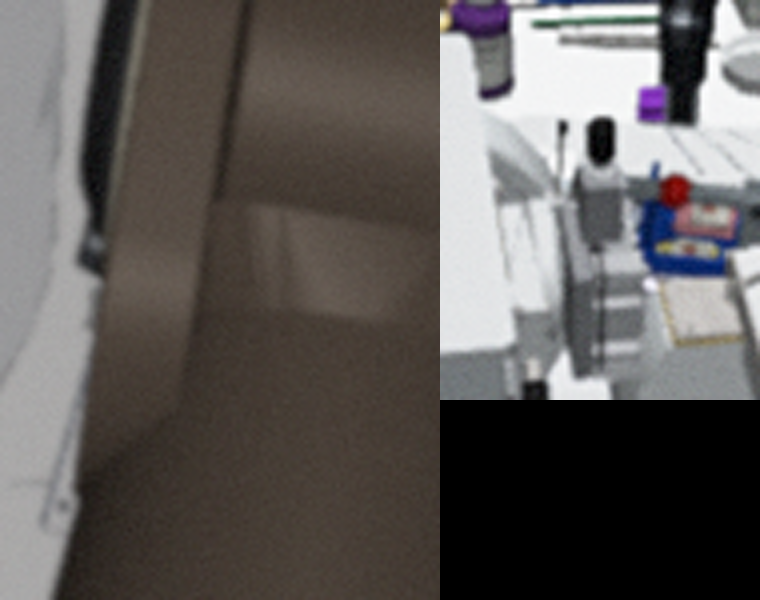

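Top view is now blocked by the arm; the scene view shows the red ball at (339,227.5) and a black finger tip just above it at about (341,210). I check the ball against the scene camera.

Run:
```python
from h import *
s=capture("scene"); rep()
hsv=cv2.cvtColor(s,cv2.COLOR_BGR2HSV)
m=((hsv[...,0]<8)|(hsv[...,0]>172))&(hsv[...,1]>150)&(hsv[...,2]>90); m[:215]=0;m[240:]=0;m[:,:325]=0;m[:,355:]=0
v,u=np.nonzero(m); print("scene ball",u.mean(),v.mean(),len(u), "predicted",px("scene",[.54469,-.10205,.056]))
p=at_z("scene",u.mean(),v.mean(),.056)-DO; print("scene-> dock",p@DX*1e3,p@DY*1e3)
im=cv2.imread("pics/top0.png"); hsv=cv2.cvtColor(im,cv2.COLOR_BGR2HSV)
m=((hsv[...,0]<8)|(hsv[...,0]>172))&(hsv[...,1]>150)&(hsv[...,2]>60); m[:255]=0;m[282:]=0;m[:,:340]=0;m[:,362:]=0
v,u=np.nonzero(m);p=at_z("top",u.mean(),v.mean(),.056)-DO; print("top",u.mean(),v.mean(),p@DX*1e3,p@DY*1e3)
```

```text
t 2.17 dock tcp mm [-17.9   5.8 108. ] rotvec to target (tool) [0.     0.     0.0001] q [-0.17  0.19 -0.18  1.2   0.    0.11] F dock [ 0.66 -0.01 -0.33] w 0.0427 gf 0.0
scene ball 338.64864864864865 227.3783783783784 37 predicted [337.6289788 226.7124686]
scene-> dock -17.429775817264485 2.7939023965366867
top 350.968253968254 267.968253968254 -14.207599719033293 1.5939886102086875
```

>>> send_rows(plan=[[[-3, -5, 10], [0, 0, 0]], [[-3, -5, 24], [0, 0, 0]], [[-3, -5, 38], [0, 0, 0]], [[-3, -5, 46], [0, 0, 0]], [[-3, -5, 46], [0, 0, 0]]])

```text
time: 2.58
eef_pos: [0.5435, -0.1016, 0.0601]
tool_rot: [-0.441, -3.109, 0.0]
force: [-0.1, -0.1, 0.9]
gripper_width: 0.0427
gripper_force: 0.0
```

>>> send_rows(plan=[[[0, 0, 8], [0, 0, 0]], [[0, 0, 16], [0, 0, 0]], [[0, 0, 22], [0, 0, 0]], [[0, 0, 22], [0, 0, 0]], [[0, 0, 22], [0, 0, 0]]])

```text
time: 3.0
eef_pos: [0.5443, -0.1016, 0.0391]
tool_rot: [-0.441, -3.11, -0.0]
force: [0.2, -0.6, -0.3]
gripper_width: 0.0429
gripper_force: 0.0
```

```bash
python3 -c "from h import *;rep()"
```

```text
t 3.0 dock tcp mm [-15.    0.7  39.1] rotvec to target (tool) [-0.0001 -0.0007  0.0001] q [-0.18  0.23 -0.28  1.05  0.    0.1 ] F dock [ 0.4  -0.52 -0.3 ] w 0.0429 gf 0.0
```

Close on the ball.

>>> send_rows(plan=[[[0, 0, 0], [0, 0, 0]], [[0, 0, 0], [0, 0, 0]], [[0, 0, 0], [0, 0, 0]], [[0, 0, 0], [0, 0, 0]], [[0, 0, 0], [0, 0, 0]]], gripper=0.0, squeeze=25)

```text
time: 3.42
eef_pos: [0.5471, -0.1023, 0.0433]
tool_rot: [0.44, 3.104, -0.001]
force: [-2.4, -0.0, 18.3]
gripper_width: 0.0002
gripper_force: 9.2
```

```bash
python3 -c "from h import *;rep()"
```

```text
t 3.42 dock tcp mm [-12.1   0.8  43.3] rotvec to target (tool) [ 0.0003  0.0068 -0.0001] q [-0.18  0.23 -0.28  1.06 -0.    0.1 ] F dock [-2.32 -0.69 18.3 ] w 0.0002 gf 9.2
```

Run:
```python
from h import *
rep(); s=capture("scene")
b=cv2.resize(s[170:270,290:400],None,fx=6,fy=6,interpolation=cv2.INTER_CUBIC)
cv2.imwrite("pics/s2.png",b[:600])
```

```text
t 3.42 dock tcp mm [-12.1   0.8  43.3] rotvec to target (tool) [ 0.0003  0.0068 -0.0001] q [-0.18  0.23 -0.28  1.06 -0.    0.1 ] F dock [-2.32 -0.69 18.3 ] w 0.0002 gf 9.2
```

View pics/s2.png

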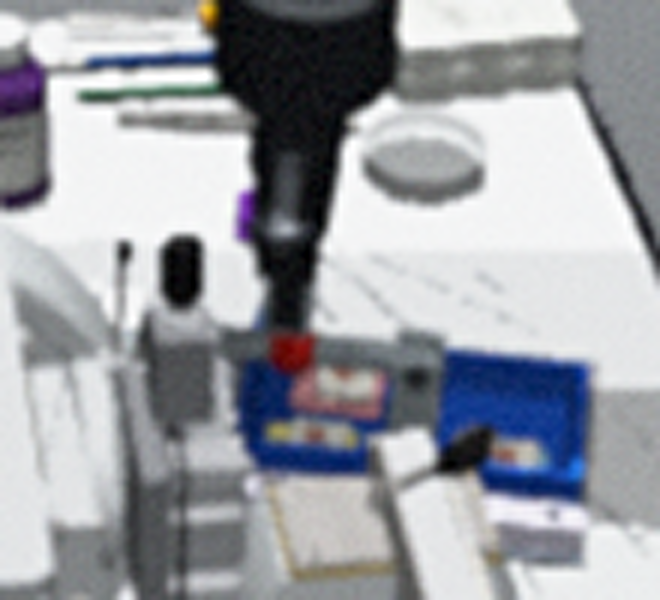

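Run:
```python
from h import *
s=get_state(); p=s["eef_pos"]
for z in(.030,.043,.056,.068,.08):
    q=px("scene",[p[0],p[1],z]); print(z,q, "crop",(q-[290,170])*6)
b=DO+DX*-.0145+DY*.001
for z in (.044,.056,.068): q=px("scene",b+[0,0,z]); print("ball",z,(q-[290,170])*6)
```

```text
0.03 [336.29643178 234.48657309] crop [277.77859066 386.91943857]
0.043 [336.49775873 230.62477603] crop [278.98655235 363.74865621]
0.056 [336.70160367 226.71467949] crop [280.20962202 340.28807696]
0.068 [336.89204423 223.06170207] crop [281.35226539 318.37021242]
0.08 [337.08470909 219.36605874] crop [282.50825456 296.19635246]
ball 0.044 [284.51982612 362.77518933]
ball 0.056 [285.68107877 341.10759273]
ball 0.068 [286.85581963 319.18832233]
```

Fingers sit on top of the ball (ball at crop (292,352), tips about (288,325)), so the real tips are some 20+ mm above the reported TCP. I back off and check that offset.

>>> send_rows(plan=[[[0, 0, -10], [0, 0, 0]], [[0, 0, -25], [0, 0, 0]], [[0, 0, -40], [0, 0, 0]], [[0, 0, -40], [0, 0, 0]], [[0, 0, -40], [0, 0, 0]]])

```text
time: 3.88
eef_pos: [0.5453, -0.1018, 0.0802]
tool_rot: [0.441, 3.108, -0.0]
force: [0.1, 0.6, -0.0]
gripper_width: -0.0002
gripper_force: 0.0
```

Run:
```python
from h import *
st,_=rep(); s=capture("scene"); p=st["eef_pos"]
for z in (0,.01,.02,.03,.04): print(z,((px("scene",p+[0,0,z])-[290,170])*6).round())
b=cv2.resize(s[170:270,290:400],None,fx=6,fy=6,interpolation=cv2.INTER_CUBIC)
cv2.imwrite("pics/s3.png",b)
```

```text
t 3.88 dock tcp mm [-13.9   0.8  80.2] rotvec to target (tool) [0.0002 0.0021 0.    ] q [-0.18  0.21 -0.22  1.14  0.    0.1 ] F dock [-0.07  0.65 -0.02] w -0.0002 gf 0.0
0 [287. 296.]
0.01 [288. 278.]
0.02 [289. 259.]
0.03 [290. 240.]
0.04 [291. 221.]
```

View pics/s3.png

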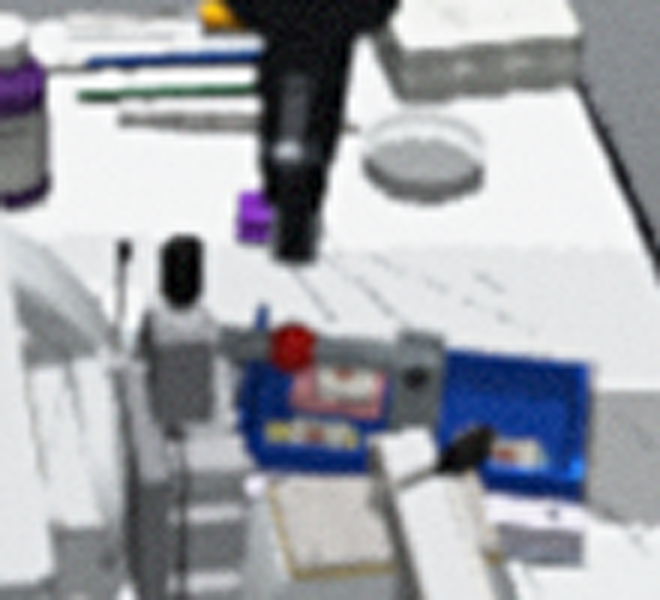

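The tip shows at crop (293,262) where the reported TCP projects to (287,296); allowing for finger thickness, the real tips are about 25 mm above the reported TCP, the same as the touch on the ball's top gave (43 vs 68). Ball unmoved at (292,347). So I go about 25 mm lower, in steps with force checks.

>>> send_rows(plan=[[[0, 0, 0], [0, 0, 0]], [[0, 0, 0], [0, 0, 0]], [[0, 0, 15], [0, 0, 0]], [[0, 0, 30], [0, 0, 0]], [[0, 0, 38], [0, 0, 0]]], gripper=0.5)

```text
time: 4.35
eef_pos: [0.5433, -0.1015, 0.0391]
tool_rot: [-0.441, -3.108, -0.0]
force: [0.2, -0.6, -0.1]
gripper_width: 0.043
gripper_force: 0.0
```

>>> send_rows(plan=[[[0, 0, 5], [0, 0, 0]], [[0, 0, 10], [0, 0, 0]], [[0, 0, 14], [0, 0, 0]], [[0, 0, 14], [0, 0, 0]]])

```text
time: 4.68
eef_pos: [0.5443, -0.1016, 0.0268]
tool_rot: [-0.441, -3.11, -0.0]
force: [0.2, -0.4, 0.8]
gripper_width: 0.0425
gripper_force: 0.0
```

>>> send_rows(plan=[[[0, 0, 5], [0, 0, 0]], [[0, 0, 11], [0, 0, 0]], [[0, 0, 11], [0, 0, 0]], [[0, 0, 11], [0, 0, 0]]])

```text
time: 5.02
eef_pos: [0.5443, -0.1016, 0.0161]
tool_rot: [-0.441, -3.11, -0.0]
force: [-0.7, -0.2, -0.5]
gripper_width: 0.0426
gripper_force: 0.0
```

```bash
python3 -c "from h import *;rep()"
```

```text
t 5.02 dock tcp mm [-15.    0.7  16.1] rotvec to target (tool) [-0.0001 -0.0006 -0.0001] q [-0.18  0.25 -0.32  1.    0.    0.1 ] F dock [-0.64 -0.43 -0.48] w 0.0426 gf 0.0
```

No contact at 16 mm reported. Close.

>>> send_rows(plan=[[[0, 0, 2], [0, 0, 0]], [[0, 0, 2], [0, 0, 0]], [[0, 0, 2], [0, 0, 0]], [[0, 0, 2], [0, 0, 0]], [[0, 0, 2], [0, 0, 0]]], gripper=0.0, squeeze=25)

```text
time: 5.43
eef_pos: [0.5446, -0.1018, 0.0145]
tool_rot: [0.441, 3.11, -0.0]
force: [0.5, -1.0, -0.3]
gripper_width: 0.022
gripper_force: 24.5
```

```bash
python3 -c "from h import *;rep()"
```

```text
t 5.43 dock tcp mm [-14.6   0.6  14.5] rotvec to target (tool) [-0.0002  0.0002 -0.0001] q [-0.18  0.25 -0.32  1.   -0.    0.1 ] F dock [ 0.74 -0.84 -0.35] w 0.022 gf 24.5
```

Gripped (22 mm). Lift along the arc by about 0.25 rad.

>>> send_rows(plan=[[[0, 0, -3], [0, 0, 0]], [[0.5, 0, -6], [0, 0, 0]], [[1, 0, -10], [0, 0, 0]], [[1.8, 0, -14], [0, 0, 0]], [[1.8, 0, -14], [0, 0, 0]]])

```text
time: 5.85
eef_pos: [0.5426, -0.1011, 0.0292]
tool_rot: [0.441, 3.11, 0.0]
force: [-0.5, -0.4, -2.3]
gripper_width: 0.0221
gripper_force: 24.6
```

Run:
```python
from h import *
rep(); s=capture("scene")
cv2.imwrite("pics/s4.png",cv2.resize(s[170:270,290:400],None,fx=6,fy=6,interpolation=cv2.INTER_CUBIC))
```

```text
t 5.85 dock tcp mm [-16.7   0.8  29.2] rotvec to target (tool) [0.0001 0.0001 0.    ] q [-0.18  0.24 -0.3   1.03  0.    0.1 ] F dock [-0.37 -0.5  -2.33] w 0.0221 gf 24.6
```

View pics/s4.png

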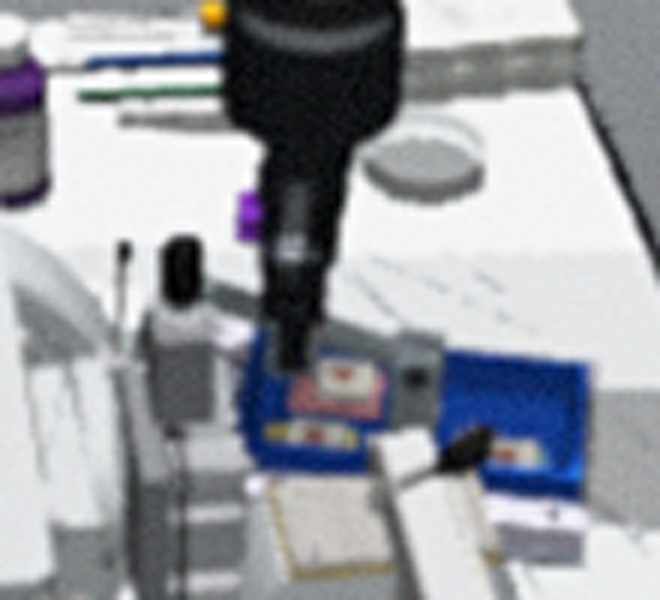

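The bar stands up at about 0.27 rad, ball inside the fingers at crop (290,350), cassettes in place. Now push in slowly, watching the force.

>>> send_rows(plan=[[[-3, 0, 0], [0, 0, 0]], [[-7, 0, 0], [0, 0, 0]], [[-11, 0, 0], [0, 0, 0]], [[-15, 0, 0], [0, 0, 0]], [[-19, 0, 0], [0, 0, 0]]])

```text
time: 6.32
eef_pos: [0.5615, -0.1065, 0.0281]
tool_rot: [-0.441, -3.11, -0.0]
force: [-1.8, 0.2, -3.0]
gripper_width: 0.0221
gripper_force: 24.6
```

>>> send_rows(plan=[[[-3, 0, 0], [0, 0, 0]], [[-6, 0, 0], [0, 0, 0]], [[-8, 0, 0], [0, 0, 0]], [[-10, 0, 0], [0, 0, 0]], [[-10, 0, 0], [0, 0, 0]]])

```text
time: 6.73
eef_pos: [0.5712, -0.1094, 0.0284]
tool_rot: [0.441, 3.11, -0.0]
force: [0.2, 0.2, -2.3]
gripper_width: 0.0226
gripper_force: 24.6
```

```bash
python3 -c "from h import *;rep()"
```

```text
t 6.73 dock tcp mm [13.   0.7 28.4] rotvec to target (tool) [ 0.      0.0005 -0.    ] q [-0.19  0.29 -0.24  1.05 -0.    0.09] F dock [ 0.14  0.26 -2.33] w 0.0226 gf 24.6
```

>>> send_rows(plan=[[[-1, 0, 0], [0, 0, 0]], [[-2, 0, 0], [0, 0, 0]], [[-3, 0, 0], [0, 0, 0]], [[-3, 0, 0], [0, 0, 0]]])

```text
time: 7.07
eef_pos: [0.5737, -0.1101, 0.0284]
tool_rot: [0.441, 3.11, -0.0]
force: [-0.4, -0.2, -1.9]
gripper_width: 0.022
gripper_force: 24.6
```

>>> send_rows(plan=[[[-1, 0, 0], [0, 0, 0]], [[-2, 0, 0], [0, 0, 0]], [[-2, 0, 0], [0, 0, 0]]])

```text
time: 7.32
eef_pos: [0.5757, -0.1107, 0.0284]
tool_rot: [0.441, 3.11, -0.0]
force: [-1.1, -0.1, -2.4]
gripper_width: 0.022
gripper_force: 24.6
```

>>> send_rows(plan=[[[-1, 0, 0], [0, 0, 0]], [[-2, 0, 0], [0, 0, 0]], [[-2, 0, 0], [0, 0, 0]]])

```text
time: 7.57
eef_pos: [0.5776, -0.1112, 0.0284]
tool_rot: [0.441, 3.11, -0.0]
force: [-1.2, 0.1, -2.5]
gripper_width: 0.0219
gripper_force: 24.6
```

```bash
python3 -c "from h import *;rep()"
```

```text
t 7.57 dock tcp mm [19.7  0.7 28.4] rotvec to target (tool) [ 0.      0.0001 -0.    ] q [-0.19  0.3  -0.22  1.05 -0.    0.09] F dock [-1.17 -0.2  -2.52] w 0.0219 gf 24.6
```

>>> send_rows(plan=[[[-1, 0, 0], [0, 0, 0]], [[-2, 0, 0], [0, 0, 0]], [[-2, 0, 0], [0, 0, 0]]])

```text
time: 7.82
eef_pos: [0.579, -0.1117, 0.0281]
tool_rot: [-0.441, -3.109, -0.0]
force: [-3.1, 1.7, -1.3]
gripper_width: 0.0218
gripper_force: 24.6
```

>>> send_rows(plan=[[[-1, 0, 0], [0, 0, 0]], [[-1, 0, 0], [0, 0, 0]], [[-1, 0, 0], [0, 0, 0]]])

```text
time: 8.07
eef_pos: [0.5798, -0.1119, 0.0281]
tool_rot: [-0.441, -3.109, -0.0]
force: [-5.1, 0.3, -3.4]
gripper_width: 0.022
gripper_force: 24.6
```

```bash
python3 -c "from h import *;rep()"
```

```text
t 8.07 dock tcp mm [21.9  0.7 28.1] rotvec to target (tool) [-0.     -0.0012 -0.    ] q [-0.19  0.31 -0.21  1.05  0.    0.09] F dock [-4.99 -1.13 -3.4 ] w 0.022 gf 24.6
```

>>> send_rows(plan=[[[-1, 0, 0], [0, 0, 0]], [[-2, 0, 0], [0, 0, 0]], [[-2, 0, 0], [0, 0, 0]], [[-2, 0, 0], [0, 0, 0]]])

```text
time: 8.4
eef_pos: [0.5813, -0.1123, 0.0279]
tool_rot: [-0.441, -3.108, -0.0]
force: [-5.9, 1.4, -3.4]
gripper_width: 0.0219
gripper_force: 24.6
```

```bash
python3 -c "from h import *;rep()"
```

```text
t 8.4 dock tcp mm [23.5  0.7 27.9] rotvec to target (tool) [ 0.     -0.002   0.0001] q [-0.19  0.31 -0.21  1.05  0.    0.09] F dock [-6.11 -0.27 -3.37] w 0.0219 gf 24.6
```

>>> send_rows(plan=[[[-1, 0, 0], [0, 0, 0]], [[-1, 0, 0], [0, 0, 0]], [[-1, 0, 0], [0, 0, 0]], [[-1, 0, 0], [0, 0, 0]]])

```text
time: 8.73
eef_pos: [0.5819, -0.1125, 0.0278]
tool_rot: [-0.441, -3.108, -0.001]
force: [-6.2, 1.8, -2.4]
gripper_width: 0.0222
gripper_force: 24.6
```

```bash
python3 -c "from h import *;rep()"
```

```text
t 8.73 dock tcp mm [24.2  0.7 27.8] rotvec to target (tool) [-0.     -0.0027  0.0001] q [-0.19  0.31 -0.21  1.06  0.    0.09] F dock [-6.42  0.04 -2.36] w 0.0222 gf 24.6
```

>>> send_rows(plan=[[[-0.5, 0, 2], [0, 0, 0]], [[-1, 0, 4], [0, 0, 0]], [[-1.3, 0, 6], [0, 0, 0]], [[-1.3, 0, 6], [0, 0, 0]]])

```text
time: 9.07
eef_pos: [0.5831, -0.1129, 0.0217]
tool_rot: [-0.441, -3.108, -0.001]
force: [-7.8, 2.4, -1.8]
gripper_width: 0.0222
gripper_force: 24.7
```

>>> send_rows(plan=[[[-0.2, 0, 1.5], [0, 0, 0]], [[-0.4, 0, 3], [0, 0, 0]], [[-0.4, 0, 3], [0, 0, 0]], [[-0.4, 0, 3], [0, 0, 0]]])

```text
time: 9.4
eef_pos: [0.5833, -0.1129, 0.0191]
tool_rot: [-0.441, -3.108, -0.001]
force: [-7.7, 2.2, 0.8]
gripper_width: 0.0219
gripper_force: 24.8
```

```bash
python3 -c "from h import *;rep()"
```

```text
t 9.4 dock tcp mm [25.7  0.7 19.1] rotvec to target (tool) [ 0.     -0.0027  0.0001] q [-0.19  0.32 -0.22  1.04  0.    0.09] F dock [-8.   -0.07  0.78] w 0.0219 gf 24.8
```

>>> send_rows(plan=[[[0, 0, 1], [0, 0, 0]], [[0, 0, 2], [0, 0, 0]], [[0, 0, 2], [0, 0, 0]], [[0, 0, 2], [0, 0, 0]]])

```text
time: 9.73
eef_pos: [0.5841, -0.1131, 0.0175]
tool_rot: [-0.441, -3.109, -0.0]
force: [-6.6, 1.7, 1.1]
gripper_width: 0.0222
gripper_force: 24.8
```

```bash
python3 -c "from h import *;rep()"
```

```text
t 9.73 dock tcp mm [26.4  0.7 17.5] rotvec to target (tool) [ 0.     -0.0013 -0.0001] q [-0.19  0.32 -0.22  1.03  0.    0.09] F dock [-6.85 -0.2   1.14] w 0.0222 gf 24.8
```

>>> send_rows(plan=[[[0, 0, 1], [0, 0, 0]], [[0, 0, 2], [0, 0, 0]], [[0, 0, 2.5], [0, 0, 0]], [[0, 0, 2.5], [0, 0, 0]]])

```text
time: 10.07
eef_pos: [0.5847, -0.1133, 0.0152]
tool_rot: [-0.441, -3.11, -0.0]
force: [-4.9, 2.0, 1.2]
gripper_width: 0.022
gripper_force: 24.8
```

```bash
python3 -c "from h import *;rep()"
```

```text
t 10.07 dock tcp mm [27.   0.7 15.2] rotvec to target (tool) [ 0.0001 -0.0001 -0.0001] q [-0.19  0.32 -0.22  1.03  0.    0.09] F dock [-5.26  0.55  1.17] w 0.022 gf 24.8
```

>>> send_rows(plan=[[[0, 0, 0.5], [0, 0, 0]], [[1, 0, 0.7], [0, 0, 0]], [[2, 0, 0.7], [0, 0, 0]], [[3, 0, 0.7], [0, 0, 0]], [[3, 0, 0.7], [0, 0, 0]]])

```text
time: 10.48
eef_pos: [0.5831, -0.1128, 0.0149]
tool_rot: [0.441, 3.108, -0.001]
force: [-0.2, -1.0, 1.3]
gripper_width: 0.0221
gripper_force: 24.8
```

```bash
python3 -c "from h import *;rep()"
```

```text
t 10.48 dock tcp mm [25.4  0.8 14.9] rotvec to target (tool) [ 0.      0.0027 -0.0001] q [-0.19  0.32 -0.23  1.02 -0.    0.09] F dock [ 0.08 -1.02  1.29] w 0.0221 gf 24.8
```

>>> send_rows(plan=[[[3, 0, 0.7], [0, 0, 0]], [[3, 0, 0.7], [0, 0, 0]], [[3, 0, 0.7], [0, 0, 0]]], gripper=0.5)

```text
time: 10.73
eef_pos: [0.5792, -0.1117, 0.0135]
tool_rot: [0.441, 3.11, -0.0]
force: [0.4, 0.2, 0.3]
gripper_width: 0.0426
gripper_force: 0.0
```

>>> send_rows(plan=[[[0, 0, -10], [0, 0, 0]], [[0, 0, -25], [0, 0, 0]], [[0, 0, -45], [0, 0, 0]], [[0, 0, -70], [0, 0, 0]], [[0, 0, -95], [0, 0, 0]]])

```text
time: 11.15
eef_pos: [0.5788, -0.1116, 0.1099]
tool_rot: [-0.441, -3.11, -0.0]
force: [0.9, 0.2, 0.4]
gripper_width: 0.043
gripper_force: 0.0
```

>>> send_rows(plan=[[[35, 0, -20], [0, 0, 0]], [[70, 0, -30], [0, 0, 0]], [[105, 0, -40], [0, 0, 0]], [[140, 0, -40], [0, 0, 0]], [[175, 0, -40], [0, 0, 0]]])

```text
time: 11.57
eef_pos: [0.4101, -0.0627, 0.1499]
tool_rot: [0.441, 3.108, 0.0]
force: [-0.5, -0.1, 1.1]
gripper_width: 0.0428
gripper_force: 0.0
```

>>> send_rows(plan=[[[20, 20, 0], [0, 0, 0]], [[40, 50, 0], [0, 0, 0]], [[50, 85, 0], [0, 0, 0]], [[60, 120, 0], [0, 0, 0]], [[65, 155, 0], [0, 0, 0]]])

```text
time: 11.98
eef_pos: [0.3909, 0.1055, 0.1499]
tool_rot: [0.442, 3.108, 0.001]
force: [0.9, -0.1, 0.3]
gripper_width: 0.0426
gripper_force: 0.0
```

Run:
```python
from h import *
rep(); im=capture("top"); s=capture("scene")
a=cv2.resize(im[192:342,295:405],None,fx=4,fy=4,interpolation=cv2.INTER_CUBIC)
b=cv2.resize(s[190:270,310:400],None,fx=4,fy=4,interpolation=cv2.INTER_CUBIC)
b=cv2.copyMakeBorder(b,0,280,0,0,cv2.BORDER_CONSTANT)
cv2.imwrite("pics/two5.png",np.hstack([a,b]))
hsv=cv2.cvtColor(im,cv2.COLOR_BGR2HSV)
m=((hsv[...,0]<8)|(hsv[...,0]>172))&(hsv[...,1]>150)&(hsv[...,2]>60); m[:235]=0;m[275:]=0;m[:,:340]=0;m[:,375:]=0
v,u=np.nonzero(m);p=at_z("top",u.mean(),v.mean(),.056)-DO; print("ball",p@DX*1e3,p@DY*1e3)
```

```text
t 11.98 dock tcp mm [-219.9  157.   149.9] rotvec to target (tool) [ 0.0011  0.0018 -0.0004] q [ 0.26 -0.1  -0.39  1.27  0.    0.55] F dock [0.92 0.16 0.31] w 0.0426 gf 0.0
ball 24.959821093001473 2.7865909536159705
```

View pics/two5.png

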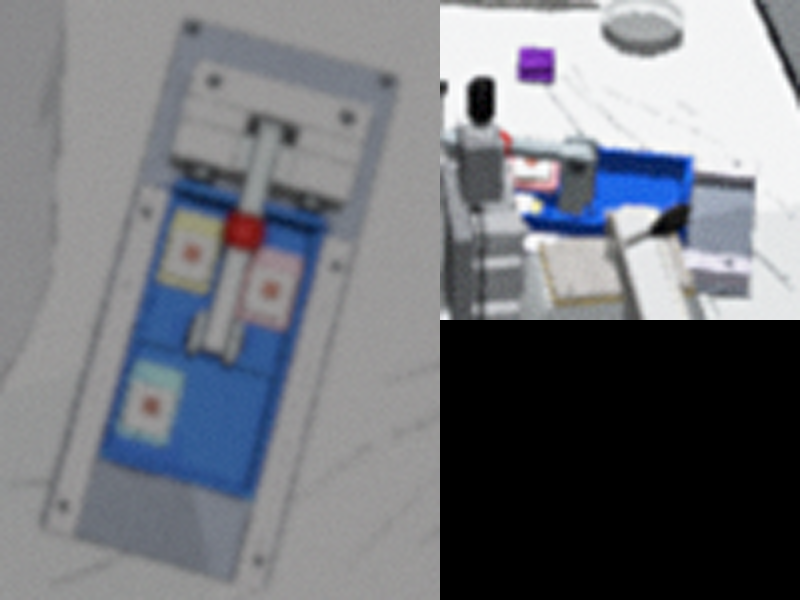

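The bar's end lies in the slot at crop (272,125), the ball sits at dock x 25 mm (carrier origin about -30 mm) and the bar looks level. All three cassettes are in place and the arm is clear. Handing in.

```bash
python3 -c "from bench import *;print(sign_off())"
```

```text
the job is handed in; nothing more can be done
None
```

The carrier is in and latched, nose in the catch and all three cassettes in place, released and handed in at about 12 s of the 61 s; the simulator returned no verdict. On the first closing the fingers landed on top of the ball, about 18 N, because their tips sit some 25 mm above the reported TCP.

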